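Turn a weldment in a tilted slide-jaw fixture

ROBOT

A 7-joint arm with a two-finger parallel gripper is mounted at the origin on the work surface; the furniture and walls round the work are solid. World frame = base frame: x ahead of the robot, y to its left, z up, the work surface at z = 0. Lengths are in m, angles in rad, forces in N, time in s.
With the tool pointing down it reaches from about 0.35 to 0.9 m from the base axis. Payload 19.9 kg.
Tool frame: the origin (TCP) lies at the very end of the fingers, on their centre line; the grasp point (between the pads) lies 19 mm behind it; z points along the fingers, y is the line along which they close (so a half turn about z gives the same grasp; the last joint's range is limited). The gripper opens to 94 mm and grips with 3 to 60 N. Pads are 16 mm wide; open, the fingers measure 119 mm over their backs; the gripper's body (75 mm by 177 mm) begins 78 mm behind the grasp point.
Start: joints at [1.286, 0.417, -0.01, 1.614, 0.005, 1.111, -0.053], TCP at [0.151, -0.606, 0.205] pointing down, gripper open.
Joint ranges: [-2.81, 2.81], [-0.39, 2.02], [-1.27, 1.25], [0.06, 2.57], [-1.19, 4.33], [0.19, 2], [-2.82, 2.82]. Speed limits (rad/s): [1.89, 1.89, 2.39, 2.39, 3.01, 3.01, 3.01].

INTERFACE

Orientations are given as a unit quaternion [x, y, z, w].
In Python, from workcell import arm gives the robot as it stands.
- The arm moves only by the shell command python3 -m inch 'ROWS' [FORCE]. ROWS is JSON, a list of rows, each an object with "translation": the shift along the tool's x, y, z in m, a list of three; "twist": the turn about the tool's z in degrees; "gripper": the opening, from 0 (shut) to 1 (fully open). A call has 1 to 8 rows; each row shifts and turns the commanded pose from where the row before left it, along the tool's axes as they then stand; what a row does not reach is not made up. A row lasts 1/8 s, in which the tool goes at most 62.5 mm and 10.7 degrees, less where a joint would pass 70% of its speed; a pose out of reach is approached as far as the arm can. A call with a gripper value outside its range is refused whole. The fingers move at their own pace and stop on an object; FORCE is the grip in N (left out, the last holds). Time passes only in rows, so rows that do not move let the fingers close. It gives the time, the measured TCP pose, the force, the opening and the grip force at its end, in the units of the state.
- arm.get_obs(): the state, without advancing time (a new reading comes with each control period).
- arm.get_image(name): name is "scene" or "top"; returns the picture (400x640x3 uint8, blue, green, red); there is no depth.
- arm.calibration(name): a dict with "K" (3x3 intrinsics, pixels), "T" (4x4, takes a point from camera to world coordinates). Camera axes: x right, y down, z forward; pixel columns grow to the right and rows downward; lengths in m; the calibration is good to about 2 mm. A picture is of the moment at which its call begins. calibration takes no time and is no camera call.
- arm.close_job(): hands the job in; it is judged then, once.
The state is a dict: "time_s": time; "joint_positions": joint angles; "joint_vel": joint speeds; "tau": joint torques, N m; "ee_pos": TCP position; "ee_rot": TCP orientation; "contact_force": force on the tool from outside, world axes, zero at the start; "torque": the same for the moment, N m; "finger_gap": finger opening in m; "finger_force": force on a finger pad.
Only numpy, scipy, OpenCV 4.12 (cv2) and the standard library are available. Lean on these libraries where they do the work, as an engineer would, in place of code of your own. Each camera call takes 0.05 s, during which the arm holds its last target. There are 200 camera calls.

TASK

The square-tube weldment sits in the tilted fixture with its tab over the sliding jaw, so that the jaw covers the tab's face. Draw the jaw well back, turn the weldment a quarter turn so that its tab points sideways to the pointed gauge post, seat it flat on the bed, square against the fixed jaw and midway across it, and slide the jaw fully up against it again. Leave the bolt and the short pipe beside the fixture where they are.

Things in the scene. Friction and masses are not known exactly. Their poses are not given: they have to be found in the camera images.
- bed: Bed of the bolted-down grey fixture, 70 mm wide, inclined 25 degrees, rising away from the robot. Origin: on its surface at the middle of the seat, 48 mm above the worktop. x up the slope, y across to the left, z out of the surface. Fixed jaw at the low end: 22 mm thick, 70 wide, 26 high, its face at x = -20 mm. Bed from x = -45 to +140 mm; base plate below 110 mm wide.
- jaw (a joint): Sliding jaw's travel along the bed's x, m: grows as it is drawn up the slope, 0 to 0.034; stays where left (4 N friction). Space between the jaw faces is 36 mm plus this value: about 0.004 on the 40 mm weldment. Jaw 18 mm thick, 56 wide, 26 high; a shoe 14 mm high behind it carries the upright grip.
- jaw_grip (a point): Point inside the sliding jaw's upright grip, 45 mm above the bed. The grip is a steel post 16 mm wide (bed y) and 12 mm thick (bed x), from 14 to 60 mm above the bed, centred 55 mm up-slope of the jaw's face; it moves with the jaw.
- weldment: Upright dark steel square tube, 40 x 40 mm, 70 mm tall, 0.3 kg, with a flat tab welded on one face. Origin: centre of its underside; z up along the tube, x towards the face with the tab. The tab is 6 mm thick (y), stands 24 mm out (x = 20 to 44 mm) and spans z = 32 to 64 mm. At the start its x points up the slope, over the sliding jaw.
- tab_tip (a point): The middle of the tab's outer edge: 44 mm from the tube's axis, 48 mm above its underside.
- post_tip (a point): Tip of the gauge post, a fixed pointed steel rod 9 mm thick and 85 mm high on a round foot 52 mm across. It stands on the worktop beside the fixture, about 130 mm to the left or to the right of the seat (either, differing each time).
- pipe_offcut: Bystander: rusty pipe offcut, 48 mm across, 70 mm tall, standing beside the fixture across from the gauge post; origin at the centre of its underside. Leave it alone.
- bolt: Bystander: hexagon bolt 72 mm long lying in front of the fixture; origin at its underside. Leave it alone.
Mind the look-alikes: they are no part of the job. Leave any orange look-alike of the weldment alone.

How it is judged:
By the outcome, as a careful person would: the job done as asked, in the order asked, and still so for the second after the job is handed in, with the robot touching nothing.
It also fails if it takes over 67 s, if anything falls off the work surface, if the arm or the gripper's body presses on something with over 40 N, if the wrist force passes 120 N, or if a joint passes its speed limit or range.

## Working session

There is one attempt and no reset: what is moved stays moved. The work goes in short steps, Python scripts to look and compute and a shell command to move; the robot and the scene stay as the last step left them, time stands still between calls to the robot, and variables do not carry over. Pictures are saved under pics/ and viewed, at most 10 in all, crops included, and the job is handed in when it is done.

```bash
mkdir -p pics; ls; python3 - <<'E'
from workcell import arm
import cv2,numpy as np
np.set_printoptions(precision=4,suppress=True)
o=arm.get_obs(); print(o['time_s'],o['ee_pos'],o['ee_rot'],o['finger_gap'])
for n in('scene','top'):
    cv2.imwrite(f'pics/{n}0.png',arm.get_image(n)); c=arm.calibration(n); print(n,np.array(c['K']),np.array(c['T']))
E
```

```text
pics
0.0 [ 0.1508 -0.6062  0.2048] [ 0.9926  0.1216 -0.0001 -0.0006] 0.09389623126877007
scene [[419.7509   0.     312.7506]
 [  0.     419.7509 197.7999]
 [  0.       0.       1.    ]] [[ 0.5724 -0.3375  0.7473 -0.1498]
 [-0.8198 -0.2558  0.5123 -0.5178]
 [ 0.0183 -0.9059 -0.4231  0.4654]
 [ 0.      0.      0.      1.    ]]
top [[433.7944   0.     326.5808]
 [  0.     433.7944 198.489 ]
 [  0.       0.       1.    ]] [[ 0.017  -0.9815  0.1908  0.3164]
 [-0.9995 -0.0215 -0.0214 -0.0505]
 [ 0.0251 -0.1903 -0.9814  0.9133]
 [ 0.      0.      0.      1.    ]]
```

View pics/scene0.png

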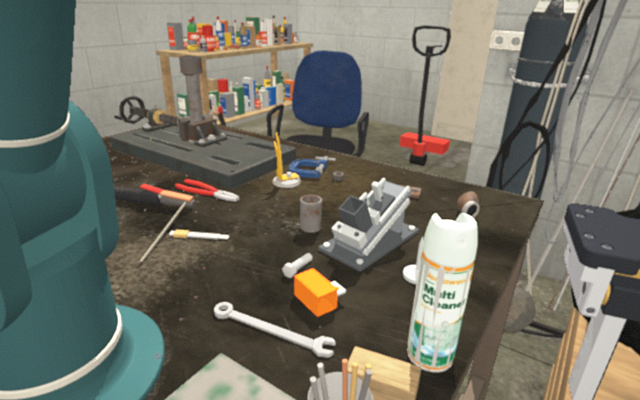

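View pics/top0.png

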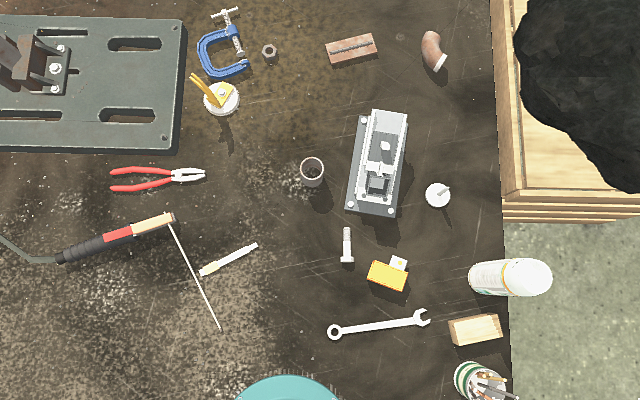

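The fixture is at top (378,165) with the dark weldment in its seat at (378,187). The gauge post is on a white foot at (437,195), on the right. The pipe is at (312,172), the bolt at (347,245), and the orange look-alike at (388,275) stays put. There are two tube-with-tab candidates: dark top(378,187)/scene(355,215) and orange top(388,275)/scene(316,291). The dark one in the fixture fits the description, and I'll confirm it in a crop.

```bash
python3 - <<'E'
import cv2,numpy as np
t=cv2.imread('pics/top0.png')[100:225,290:460]; s=cv2.imread('pics/scene0.png')[165:275,290:440]
t=cv2.resize(t,None,fx=4.7,fy=4.7,interpolation=cv2.INTER_CUBIC); cv2.imwrite('pics/ct.png',t)
cv2.imwrite('pics/cs.png',cv2.resize(s,None,fx=5,fy=5,interpolation=cv2.INTER_CUBIC))
E
```

```text
(no output)
```

View pics/ct.png

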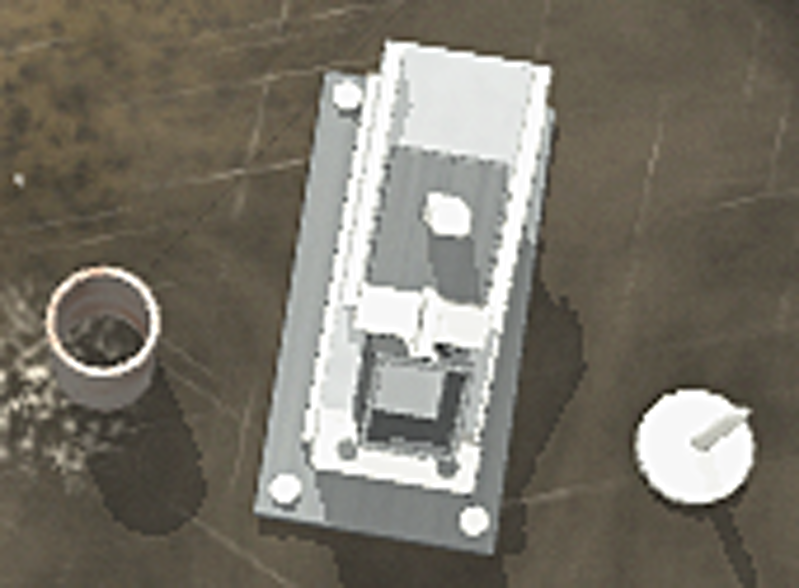

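View pics/cs.png

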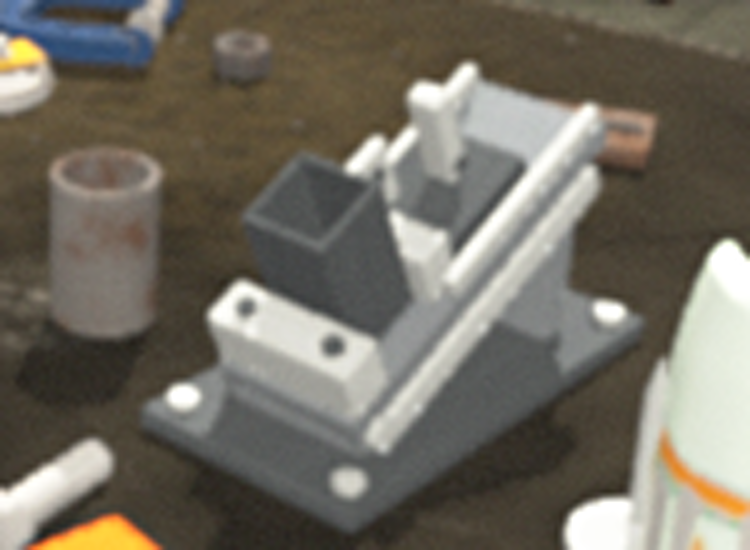

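The crop confirms it: the dark hollow square tube with its tab over the white sliding jaw is the weldment. The tab is at crop (425,330), pointing up-slope. The grip post top is at (449,213) and the gauge post is on the right (−y).

```bash
cat > h.py <<'E'
from workcell import arm
import numpy as np
np.set_printoptions(precision=4,suppress=True)
S,C=np.sin(np.radians(25)),np.cos(np.radians(25))
def ray(n,u,v,h):
    c=arm.calibration(n);K=np.array(c['K']);T=np.array(c['T'])
    d=T[:3,:3]@np.linalg.solve(K,[u,v,1]);o=T[:3,3];return (o+d*(h-o[2])/d[2])[:2]
def hh(x,z): return .048+x*S+z*C       # world height of bed point
def fit(n,pts,off,f):
    A=[];B=[]
    for x,y,z,cu,cv in pts:
        u,v=off[0]+(cu+.5)/f-.5,off[1]+(cv+.5)/f-.5
        A.append([x*C-z*S,y]);B.append(ray(n,u,v,hh(x,z)))
    A=np.array(A);B=np.array(B);a=A-A.mean(0);b=B-B.mean(0)
    th=np.arctan2((a[:,0]*b[:,1]-a[:,1]*b[:,0]).sum(),(a*b).sum())
    R=np.array([[np.cos(th),-np.sin(th)],[np.sin(th),np.cos(th)]])
    t=B.mean(0)-R@A.mean(0);print(n,'yaw',np.degrees(th),'org',t,'res mm\n',(B-A@R.T-t)*1e3);return th,t
E
python3 - <<'E'
from h import *
fit('top',[(-.042,.035,.026,312,470),(-.042,-.035,.026,477,492),(.075,0,.060,449,213)],(290,100),4.7)
fit('top',[(-.042,.035,.026,312,470),(-.042,-.035,.026,477,492),(.140,.035,0,387,40),(.14,-.035,0,551,66)],(290,100),4.7)
fit('scene',[(.02,.02,.07,305,153),(-.02,.02,.07,245,213),(-.02,-.02,.07,325,248),(.02,-.02,.07,385,183)],(290,165),5)
fit('scene',[(-.042,.035,.026,209,322),(-.02,.035,.026,240,280),(-.02,-.035,.026,383,350),(-.042,-.035,.026,350,383),(.075,0,.06,427,90)],(290,165),5)
print(ray('top',437,197,.005),ray('top',312,168,.07), ray('top',388,272,.03),ray('top',347,245,.01))
E
```

```text
top yaw -6.866326411963463 org [ 0.5283 -0.1705] res mm
 [[-1.3104  1.0486]
 [-1.0253 -0.5835]
 [ 2.3356 -0.4651]]
top yaw -8.062651394626078 org [ 0.5269 -0.1714] res mm
 [[-0.7237  1.0974]
 [ 1.0106 -0.7246]
 [-0.1956 -0.2527]
 [-0.0912 -0.12  ]]
scene yaw -10.926896543408603 org [ 0.5263 -0.1734] res mm
 [[-3.2318 -0.6458]
 [ 1.9122  0.6749]
 [ 2.3021 -0.0263]
 [-0.9825 -0.0028]]
scene yaw -6.595501799718831 org [ 0.5244 -0.1733] res mm
 [[-1.028  -0.8229]
 [ 1.9329  1.48  ]
 [-5.4329 -3.0096]
 [-0.7338  0.0019]
 [ 5.2619  2.3505]]
[ 0.5014 -0.3076] [ 0.542  -0.0386] [ 0.3399 -0.1962] [ 0.3944 -0.1144]
```

```bash
cat >> h.py <<'E'
ORG=np.array([.5265,-.1715]);YAW=np.radians(-8)
def bed(x,y,z):
    c,s=np.cos(YAW),np.sin(YAW);r=x*C-z*S
    return np.array([ORG[0]+c*r-s*y,ORG[1]+s*r+c*y,hh(x,z)])
def go(grasp,yaw):
    """needed twist (deg), then shift in tool axes after the twist, grasp point -> target"""
    o=arm.get_obs();q=o['ee_rot'];p=np.array(o['ee_pos'])
    from scipy.spatial.transform import Rotation as Ro
    R=Ro.from_quat(q).as_matrix();cy=np.degrees(np.arctan2(R[1,0],R[0,0]))
    tw=(cy-yaw+180)%360-180
    y=np.radians(yaw);d=np.array(grasp)-[0,0,.019]-p
    print('t',o['time_s'],'tcp',p,'yaw',cy,'F',np.array(o['contact_force']),'gap',o['finger_gap'],'| twist',round(tw,2),'shift mm',np.round(1e3*np.array([np.cos(y)*d[0]+np.sin(y)*d[1],np.sin(y)*d[0]-np.cos(y)*d[1],-d[2]]),1))
E
python3 -c "
from h import *
print(bed(.075,0,.045));go(bed(.075,0,.045),-8)
for h in(.1,.2,.25):print(ray('top',530,278,h),ray('scene',438,220,h))"
python3 -m inch '[{"translation":[0,0,-0.04],"twist":8,"gripper":0.6},{"translation":[0,0,-0.05],"twist":8,"gripper":0.6},{"translation":[0,0,-0.05],"twist":6,"gripper":0.6},{"translation":[0,0,-0.05],"twist":0,"gripper":0.6},{"translation":[0,0,0],"twist":0,"gripper":0.6}]' 20
python3 -c "
from h import *
go(bed(.075,0,.045),-8)"
```

```text
[ 0.575  -0.1783  0.1205]
t 0.1 tcp [ 0.1508 -0.6062  0.2049] yaw 13.970216239261962 F [ 0.2209  0.0618 -1.0039] gap 0.09398048874130523 | twist 21.97 shift mm [ 360.5 -482.8  103.4]
[ 0.3317 -0.4506] [ 0.5567 -0.3183]
[ 0.3298 -0.4014] [ 0.3633 -0.3729]
[ 0.3289 -0.3768] [ 0.2666 -0.4002]
time_s: 0.72
ee_pos: [0.1512, -0.6074, 0.3991]
ee_rot: [0.998, -0.07, 0.001, 0.002]
contact_force: [-0.0, -0.1, -1.1]
finger_gap: 0.0568
finger_force: 0.0
t 0.725 tcp [ 0.1512 -0.6074  0.3991] yaw -8.024350623901238 F [-0.0375 -0.1386 -1.0625] gap 0.05677398380556966 | twist -0.02 shift mm [ 360.  -483.9  297.6]
```

```bash

python3 -m inch '[{"translation":[0.036,-0.048,0],"twist":0,"gripper":0.6},{"translation":[0.036,-0.048,0],"twist":0,"gripper":0.6},{"translation":[0.036,-0.048,0],"twist":0,"gripper":0.6},{"translation":[0.036,-0.048,0],"twist":0,"gripper":0.6},{"translation":[0.036,-0.048,0],"twist":0,"gripper":0.6},{"translation":[0.036,-0.048,0],"twist":0,"gripper":0.6},{"translation":[0.036,-0.048,0],"twist":0,"gripper":0.6},{"translation":[0.036,-0.048,0],"twist":0,"gripper":0.6}]' >/dev/null
python3 -m inch '[{"translation":[0.036,-0.048,0.04],"twist":0,"gripper":0.6},{"translation":[0.036,-0.052,0.04],"twist":0,"gripper":0.6},{"translation":[0,0,0.05],"twist":0,"gripper":0.6},{"translation":[0,0,0.05],"twist":0,"gripper":0.6},{"translation":[0,0,0],"twist":0,"gripper":0.6}]'
python3 -c "
from h import *
go(bed(.075,0,.045),-8)"
```

```text
time_s: 2.35
ee_pos: [0.5602, -0.1903, 0.2239]
ee_rot: [0.998, -0.07, -0.003, -0.001]
contact_force: [0.0, 0.6, 1.2]
finger_gap: 0.0561
finger_force: 0.0
t 2.35 tcp [ 0.5602 -0.1903  0.2239] yaw -8.01411164303531 F [0.0045 0.5872 1.1603] gap 0.05611644434221064 | twist -0.01 shift mm [ 13.  -13.9 122.4]
```

```bash

python3 -m inch '[{"translation":[0.013,-0.014,0],"twist":0,"gripper":0.45},{"translation":[0,0,0.03],"twist":0,"gripper":0.45},{"translation":[0,0,0.03],"twist":0,"gripper":0.45},{"translation":[0,0,0],"twist":0,"gripper":0.45},{"translation":[0,0,0],"twist":0,"gripper":0.45}]'
python3 -c "
from h import *
import cv2
go(bed(.075,0,.045),-8)
a=arm.get_image('scene')[140:260,290:440];b=arm.get_image('top')[80:230,300:450]
cv2.imwrite('pics/d1.png',np.hstack([cv2.resize(a,(500,400)),cv2.resize(b,(400,400))[:,50:350]]))"
```

```text
time_s: 2.98
ee_pos: [0.5785, -0.1787, 0.1696]
ee_rot: [0.998, -0.07, 0.001, 0.0]
contact_force: [-0.1, -0.6, 0.6]
finger_gap: 0.0422
finger_force: 0.0
t 2.975 tcp [ 0.5785 -0.1787  0.1696] yaw -8.01599039123884 F [-0.1163 -0.6268  0.6084] gap 0.04221454120751281 | twist -0.02 shift mm [-3.5  0.1 68.1]
```

View pics/d1.png

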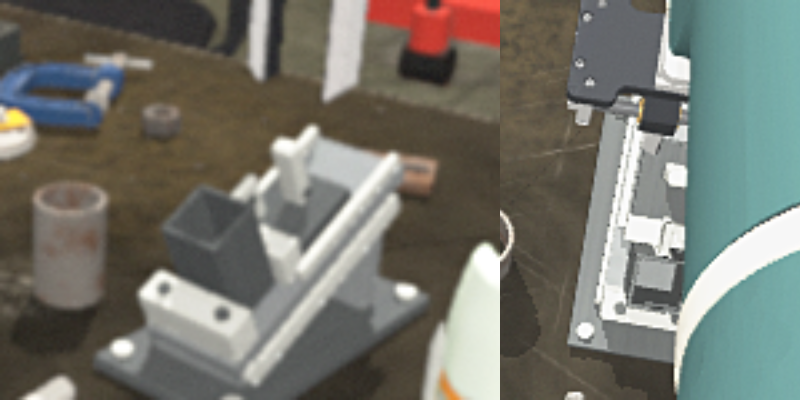

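The fingers at scene crop (258,40) and (345,50) straddle the grip post at (290,165), so I can descend.

```bash

python3 -m inch '[{"translation":[-0.0035,0,0.03],"twist":0,"gripper":0.45},{"translation":[0,0,0.02],"twist":0,"gripper":0.45},{"translation":[0,0,0.018],"twist":0,"gripper":0.45},{"translation":[0,0,0],"twist":0,"gripper":0.45},{"translation":[0,0,0],"twist":0,"gripper":0.0},{"translation":[0,0,0],"twist":0,"gripper":0.0},{"translation":[0,0,0],"twist":0,"gripper":0.0},{"translation":[0,0,0],"twist":0,"gripper":0.0}]' 30
python3 -c "
from h import *
go(bed(.075,0,.045),-8)"
```

```text
time_s: 4.08
ee_pos: [0.5739, -0.1784, 0.0999]
ee_rot: [0.998, -0.07, 0.0, 0.0]
contact_force: [0.0, 1.7, 4.8]
finger_gap: 0.0156
finger_force: 30.0
t 4.075 tcp [ 0.5739 -0.1784  0.0999] yaw -8.036781088661561 F [0.0154 1.6886 4.8493] gap 0.015624114189841477 | twist -0.04 shift mm [ 1.1 -0.2 -1.6]
```

```bash

python3 -m inch '[{"translation":[0.007,0,-0.0032],"twist":0,"gripper":0.0},{"translation":[0.007,0,-0.0033],"twist":0,"gripper":0.0},{"translation":[0.007,0,-0.0032],"twist":0,"gripper":0.0},{"translation":[0.006,0,-0.0028],"twist":0,"gripper":0.0},{"translation":[0,0,0],"twist":0,"gripper":0.0},{"translation":[0,0,0],"twist":0,"gripper":0.0}]'
python3 -c "
from h import *
go(bed(.104,0,.045),-8)"
```

```text
time_s: 4.82
ee_pos: [0.6003, -0.1823, 0.1123]
ee_rot: [0.998, -0.07, -0.0, 0.0]
contact_force: [-3.0, -0.0, 7.2]
finger_gap: 0.0157
finger_force: 30.0
t 4.825 tcp [ 0.6003 -0.1823  0.1123] yaw -8.0433740952567 F [-2.9882 -0.0003  7.1667] gap 0.015737605723658742 | twist -0.04 shift mm [ 0.7 -0.4 -1.4]
```

```bash

python3 -m inch '[{"translation":[0,0,0],"twist":0,"gripper":0.45},{"translation":[0,0,0],"twist":0,"gripper":0.45},{"translation":[0,0,-0.03],"twist":0,"gripper":0.7},{"translation":[0,0,-0.03],"twist":0,"gripper":0.7},{"translation":[-0.03,0,0],"twist":0,"gripper":0.7},{"translation":[-0.03,0,0],"twist":0,"gripper":0.7},{"translation":[-0.03,0,0],"twist":0,"gripper":0.7},{"translation":[0,0,0],"twist":0,"gripper":0.7}]'
python3 -m inch '[{"translation":[0,0,0],"twist":0,"gripper":0.7}]' >/dev/null
python3 -c "
from h import *
go(bed(.003,0,.042),-8)"
```

```text
time_s: 5.82
ee_pos: [0.5099, -0.1696, 0.1721]
ee_rot: [0.998, -0.07, -0.0, 0.0]
contact_force: [1.4, -0.4, 0.1]
finger_gap: 0.0661
finger_force: 0.0
t 5.95 tcp [ 0.5118 -0.1696  0.1721] yaw -8.031929628096712 F [0.6343 0.1936 0.456 ] gap 0.06589080195916842 | twist -0.03 shift mm [ -0.2  -0.2 103.7]
```

```bash

python3 -m inch '[{"translation":[0,0,0.03],"twist":0,"gripper":0.7},{"translation":[0,0,0.03],"twist":0,"gripper":0.7},{"translation":[0,0,0.025],"twist":0,"gripper":0.7},{"translation":[0,0,0.018],"twist":0,"gripper":0.7},{"translation":[0,0,0],"twist":0,"gripper":0.7},{"translation":[0,0,0],"twist":0,"gripper":0.3},{"translation":[0,0,0],"twist":0,"gripper":0.3},{"translation":[0,0,0],"twist":0,"gripper":0.3}]' 30
python3 -m inch '[{"translation":[0,0,0],"twist":0,"gripper":0.3},{"translation":[0,0,-0.01],"twist":0,"gripper":0.3},{"translation":[0,0,-0.02],"twist":0,"gripper":0.3},{"translation":[0,0,-0.03],"twist":0,"gripper":0.3},{"translation":[0,0,-0.03],"twist":0,"gripper":0.3},{"translation":[0,0,-0.03],"twist":0,"gripper":0.3},{"translation":[0,0,0],"twist":0,"gripper":0.3}]' 
python3 -c "
from h import *
go(bed(.003,0,.042),-8)
for p in[(250,200),(270,230),(430,240),(280,150),(300,260)]:print(p,ray('top',*p,0))"
```

```text
time_s: 6.95
ee_pos: [0.5117, -0.1693, 0.0695]
ee_rot: [0.998, -0.07, 0.001, -0.0]
contact_force: [-0.3, -1.0, 5.2]
finger_gap: 0.0401
finger_force: 30.0
time_s: 7.82
ee_pos: [0.512, -0.1699, 0.1911]
ee_rot: [0.998, -0.07, 0.002, 0.001]
contact_force: [-0.5, 0.7, -4.1]
finger_gap: 0.0401
finger_force: 30.0
t 7.825 tcp [ 0.512  -0.1699  0.1911] yaw -8.041077750700422 F [-0.495   0.6953 -4.0664] gap 0.0400615525645151 | twist -0.04 shift mm [ -0.5  -0.4 122.8]
(250, 200) [0.4871 0.0929]
(270, 230) [0.4237 0.0477]
(430, 240) [ 0.4092 -0.2911]
(280, 150) [0.5997 0.0332]
(300, 260) [ 0.3621 -0.0173]
```

```bash

python3 -m inch '[{"translation":[-0.011,-0.03,0],"twist":0,"gripper":0.3},{"translation":[-0.011,-0.0425,0],"twist":0,"gripper":0.3},{"translation":[-0.011,-0.0425,0],"twist":0,"gripper":0.3},{"translation":[-0.011,-0.0425,0],"twist":0,"gripper":0.3},{"translation":[-0.011,-0.0425,0],"twist":0,"gripper":0.3},{"translation":[-0.011,-0.042,0],"twist":0,"gripper":0.3},{"translation":[0,0,0.02],"twist":10,"gripper":0.3},{"translation":[0,0,0.03],"twist":10,"gripper":0.3}]'
python3 -m inch '[{"translation":[0,0,0.03],"twist":10,"gripper":0.3},{"translation":[0,0,0.02],"twist":10,"gripper":0.3},{"translation":[0,0,0],"twist":10,"gripper":0.3},{"translation":[0,0,0],"twist":10,"gripper":0.3},{"translation":[0,0,0],"twist":10,"gripper":0.3},{"translation":[0,0,0],"twist":10,"gripper":0.3},{"translation":[0,0,0],"twist":10,"gripper":0.3},{"translation":[0,0,0],"twist":0,"gripper":0.3}]'
python3 -c "
from h import *
go([.48,.08,.049],-98)"
```

```text
time_s: 8.82
ee_pos: [0.4795, 0.0796, 0.138]
ee_rot: [0.97, -0.245, 0.0, -0.0]
contact_force: [-0.2, -0.5, -3.3]
finger_gap: 0.0401
finger_force: 30.0
time_s: 9.82
ee_pos: [0.4703, 0.077, 0.0767]
ee_rot: [0.782, -0.624, -0.012, 0.015]
contact_force: [-0.2, 0.4, -2.4]
finger_gap: 0.0393
finger_force: 30.0
t 9.825 tcp [0.4703 0.077  0.0767] yaw -77.1670184930349 F [-0.1596  0.4211 -2.3813] gap 0.03933691139537682 | twist 20.83 shift mm [-4.3 -9.2 46.7]
```

```bash

python3 -c "
from h import *
print(np.array(arm.get_obs()['joint_positions']))"
python3 -m inch '[{"translation":[0,0,0],"twist":-10,"gripper":0.3},{"translation":[0,0,0],"twist":-10,"gripper":0.3},{"translation":[0,0,0],"twist":-10,"gripper":0.3},{"translation":[0,0,0],"twist":0,"gripper":0.3},{"translation":[0,0,0],"twist":0,"gripper":0.3}]'
python3 -c "
from h import *
print(np.array(arm.get_obs()['joint_positions']))
go([.48,.08,.049],-50)"
```

```text
[-0.7697  0.425   0.6566  2.0718 -0.3566  0.7977 -2.8107]
time_s: 10.45
ee_pos: [0.4709, 0.0762, 0.0773]
ee_rot: [0.915, -0.403, -0.016, 0.009]
contact_force: [0.0, 0.5, -3.4]
finger_gap: 0.0398
finger_force: 30.0
[-0.6604  0.3951  0.524   2.0682 -0.279   0.7843 -2.3633]
t 10.45 tcp [0.4709 0.0762 0.0773] yaw -47.54378619334811 F [ 0.042   0.5242 -3.4373] gap 0.03984076246948199 | twist 2.46 shift mm [ 2.9 -9.4 47.3]
```

```bash

python3 -m inch '[{"translation":[0,0,0.015],"twist":0,"gripper":0.3},{"translation":[0,0,0.015],"twist":0,"gripper":0.3},{"translation":[0,0,0.01],"twist":0,"gripper":0.3},{"translation":[0,0,0.004],"twist":0,"gripper":0.3},{"translation":[0,0,0],"twist":0,"gripper":0.3}]'
python3 -c "
from h import *
import cv2
go([.48,.08,.049],-50);print(arm.get_obs()['ee_rot'])
a=arm.get_image('scene')[80:280,180:430];cv2.imwrite('pics/d2.png',cv2.resize(a,(750,600)))"
```

```text
time_s: 11.08
ee_pos: [0.4693, 0.0762, 0.0332]
ee_rot: [0.916, -0.401, -0.016, 0.01]
contact_force: [-0.6, -0.8, -2.2]
finger_gap: 0.0402
finger_force: 30.0
t 11.075 tcp [0.4693 0.0762 0.0332] yaw -47.34718134286946 F [-0.6294 -0.7629 -2.2101] gap 0.04015397224434613 | twist 2.65 shift mm [  4.  -10.6   3.2]
[ 0.9158 -0.4013 -0.016   0.0097]
```

View pics/d2.png

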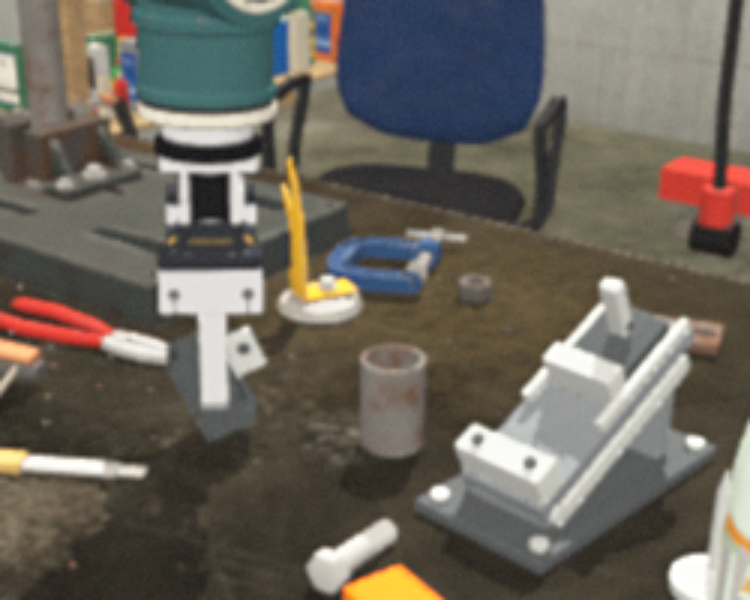

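The weldment hangs tilted just above the table at (210,400), the jaw is drawn back at (580,370), and the pipe and bolt are undisturbed. Next I set it down and let it stand upright.

```bash

python3 -m inch '[{"translation":[0,0,0.0025],"twist":0,"gripper":0.3},{"translation":[0,0,0],"twist":0,"gripper":0.3},{"translation":[0,0,0],"twist":0,"gripper":0.3}]'
python3 -m inch '[{"translation":[0,0,0.001],"twist":0,"gripper":0.3},{"translation":[0,0,0],"twist":0,"gripper":0.47},{"translation":[0,0,0],"twist":0,"gripper":0.47},{"translation":[0,0,0],"twist":0,"gripper":0.47},{"translation":[0,0,0],"twist":0,"gripper":0.47},{"translation":[0,0,0],"twist":0,"gripper":0.47}]'
python3 -c "
from h import *
import cv2
go([.48,.08,.049],-50)
a=arm.get_image('scene')[120:240,200:320];cv2.imwrite('pics/d3.png',cv2.resize(a,(480,480)))"
```

```text
time_s: 11.5
ee_pos: [0.4693, 0.0763, 0.0311]
ee_rot: [0.916, -0.401, -0.016, 0.009]
contact_force: [-0.1, -0.5, -2.7]
finger_gap: 0.0398
finger_force: 30.0
time_s: 12.25
ee_pos: [0.4693, 0.0763, 0.03]
ee_rot: [0.916, -0.401, -0.016, 0.009]
contact_force: [-0.7, 0.2, -0.1]
finger_gap: 0.0442
finger_force: 0.0
t 12.25 tcp [0.4693 0.0763 0.03  ] yaw -47.34078840710146 F [-0.7332  0.2396 -0.1466] gap 0.044231395324724886 | twist 2.66 shift mm [  4.1 -10.6  -0. ]
```

View pics/d3.png

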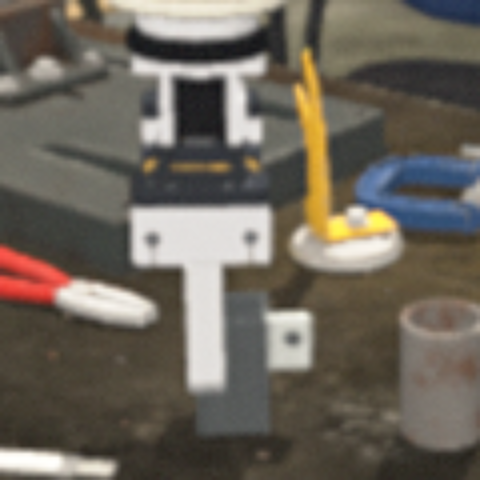

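The weldment stands upright at (235,370) with its tab at (290,340). Next I regrasp across the tab and the opposite face.

```bash

python3 -m inch '[{"translation":[0,0,-0.02],"twist":0,"gripper":0.5},{"translation":[0,0,-0.03],"twist":0,"gripper":0.5},{"translation":[0,0,-0.03],"twist":0,"gripper":1.0},{"translation":[0.029,0,0],"twist":0,"gripper":1.0},{"translation":[0,0,0],"twist":0,"gripper":1.0},{"translation":[0,0,0],"twist":-10,"gripper":1.0},{"translation":[0,0,0],"twist":-10,"gripper":1.0},{"translation":[0,0,0],"twist":-10,"gripper":1.0}]'
python3 -m inch '[{"translation":[0,0,0],"twist":-10,"gripper":1.0},{"translation":[0,0,0],"twist":-10,"gripper":1.0},{"translation":[0,0,0],"twist":-10,"gripper":1.0},{"translation":[0,0,0],"twist":-10,"gripper":1.0},{"translation":[0,0,0],"twist":-10,"gripper":1.0},{"translation":[0,0,0],"twist":-10,"gripper":1.0},{"translation":[0,0,0],"twist":0,"gripper":1.0},{"translation":[0,0,0],"twist":0,"gripper":1.0}]'
python3 -c "
from h import *
import cv2
y=np.radians(-47.3);g=np.array([.4693,.0763]);e=np.array([np.cos(y),np.sin(y)])
# grasp point with tilt: 19mm above TCP
p=g+.019*np.array([.0365,.0036]);t=p+.029*e
print('target',t);go([*t,.048],42.7)
q=arm.get_obs()['ee_rot'];print(q)
a=arm.get_image('scene')[100:240,180:340];b=arm.get_image('top')[150:290,180:340]
cv2.imwrite('pics/d4.png',np.hstack([cv2.resize(a,(400,350)),cv2.resize(b,(400,350))]))"
```

```text
time_s: 13.3
ee_pos: [0.4912, 0.0558, 0.109]
ee_rot: [0.989, -0.148, -0.018, 0.005]
contact_force: [0.5, -0.5, -0.1]
finger_gap: 0.0938
finger_force: 0.0
time_s: 14.3
ee_pos: [0.4915, 0.0555, 0.1091]
ee_rot: [0.932, 0.362, -0.018, -0.005]
contact_force: [0.0, 0.0, 0.9]
finger_gap: 0.0937
finger_force: 0.0
target [0.4897 0.0551]
t 14.3 tcp [0.4915 0.0555 0.1091] yaw 42.45994620174258 F [0.0418 0.0487 0.8817] gap 0.0936563018855082 | twist -0.24 shift mm [-1.7 -1.  80.1]
[ 0.932   0.3619 -0.0181 -0.0046]
```

View pics/d4.png

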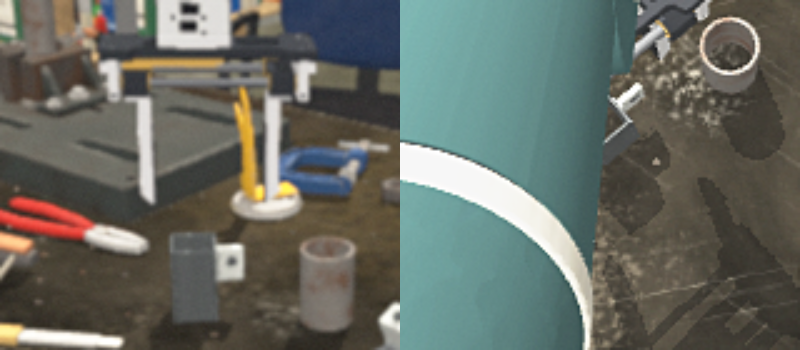

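The weldment stands at scene crop (195,275) with its tab tip at (243,247), and in the top crop the tab tip is at (637,90). I'll check the position by ray.

```bash
python3 - <<'E'
from h import *
def T(u,v,h):return ray('top',180+(u-400)/2.5,150+v/2.5,h)
def Sc(u,v,h):return ray('scene',180+u/2.5,100+v/2.5,h)
print('tip top',T(638,89,.064),'scene',Sc(243.5,246,.064))
print('tube near corners scene',Sc(171,238,.07),Sc(192,232,.07), Sc(215,235,.07),'bottom',Sc(175,320,0),Sc(218,317,0))
y=np.radians(-47.3);e=np.array([np.cos(y),np.sin(y)]);n=np.array([-e[1],e[0]]);a=np.array([.4816,.0639])
print('exp tip',a+.044*e,'corners',[a+.02*(i*e+j*n) for i in(1,-1) for j in(1,-1)])
E
```

```text
tip top [0.5055 0.0342] scene [0.5085 0.0297]
tube near corners scene [0.4726 0.0839] [0.4937 0.0777] [0.5013 0.0568] bottom [0.4543 0.0665] [0.4818 0.0391]
exp tip [0.5114 0.0316] corners [array([0.5099, 0.0628]), array([0.4805, 0.0356]), array([0.4827, 0.0922]), array([0.4533, 0.065 ])]
```

```bash

python3 -m inch '[{"translation":[0,0,0.025],"twist":0,"gripper":1.0},{"translation":[0,0,0.025],"twist":0,"gripper":1.0},{"translation":[0,0,0.02],"twist":0,"gripper":1.0},{"translation":[0,0,0.01],"twist":0,"gripper":1.0},{"translation":[0,0,0],"twist":0,"gripper":1.0},{"translation":[0,0,0],"twist":0,"gripper":0.6},{"translation":[0,0,0],"twist":0,"gripper":0.6},{"translation":[0,0,0],"twist":0,"gripper":0.6}]' 12
python3 -m inch '[{"translation":[0,0,0],"twist":0,"gripper":0.6},{"translation":[0,0,0],"twist":0,"gripper":0.6},{"translation":[0,0,-0.005],"twist":0,"gripper":0.6},{"translation":[0,0,-0.01],"twist":0,"gripper":0.6},{"translation":[0,0,0],"twist":0,"gripper":0.6}]' 
python3 -c "
from h import *
import cv2
go([.4897,.0551,.048],42.7)
a=arm.get_image('scene')[100:240,180:340];b=arm.get_image('top')[150:290,180:340]
cv2.imwrite('pics/d5.png',np.hstack([cv2.resize(a,(400,350)),cv2.resize(b,(400,350))]))"
```

```text
time_s: 15.4
ee_pos: [0.489, 0.0552, 0.0297]
ee_rot: [0.931, 0.364, -0.018, -0.005]
contact_force: [-3.7, 3.2, 4.8]
finger_gap: 0.0675
finger_force: 2.3
time_s: 16.02
ee_pos: [0.49, 0.0551, 0.0452]
ee_rot: [0.931, 0.364, -0.017, -0.004]
contact_force: [0.4, 0.4, -2.4]
finger_gap: 0.0638
finger_force: 12.0
t 16.025 tcp [0.49   0.0551 0.0452] yaw 42.68777125709734 F [ 0.364   0.4225 -2.363 ] gap 0.06384222850703355 | twist -0.01 shift mm [-0.2 -0.2 16.2]
```

View pics/d5.png

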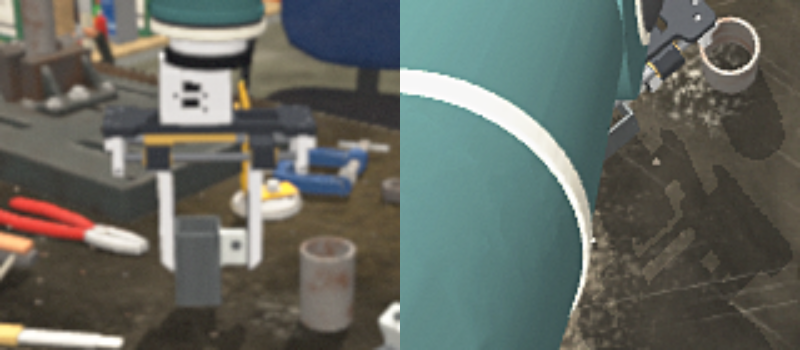

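```bash
cat >> h.py <<'E'
from scipy.spatial.transform import Rotation as Ro
def go(grasp,yaw):
    o=arm.get_obs();p=np.array(o['ee_pos']);R=Ro.from_quat(o['ee_rot']).as_matrix()
    cy=np.degrees(np.arctan2(R[1,0],R[0,0]));tw=(cy-yaw+180)%360-180
    R2=R@Ro.from_euler('z',tw,degrees=True).as_matrix()
    g=p-.019*R[:,2];b=ORG;c,s=np.cos(YAW),np.sin(YAW);q=g[:2]-ORG
    print('t',round(o['time_s'],2),'grasp r,y,h mm',1e3*np.array([c*q[0]+s*q[1],-s*q[0]+c*q[1],g[2]]),'yaw',round(cy,2),'F',np.array(o['contact_force']),'gap',round(o['finger_gap'],4),'ff',round(o['finger_force'],1),'toolz',R[:,2],'| twist',round(tw,2),'shift mm',np.round(1e3*R2.T@(np.array(grasp)-g),1))
def P(r,y,h):
    c,s=np.cos(YAW),np.sin(YAW);return [ORG[0]+c*r-s*y,ORG[1]+s*r+c*y,h]
E
python3 -m inch '[{"translation":[0,0,-0.03],"twist":0,"gripper":0.6},{"translation":[0,0,-0.04],"twist":0,"gripper":0.6},{"translation":[0,0,-0.04],"twist":0,"gripper":0.6},{"translation":[0,0,-0.03],"twist":10,"gripper":0.6},{"translation":[0,0,0],"twist":10,"gripper":0.6},{"translation":[0,0,0],"twist":10,"gripper":0.6},{"translation":[0,0,0],"twist":10,"gripper":0.6},{"translation":[0,0,0],"twist":10.7,"gripper":0.6}]' >/dev/null
python3 -m inch '[{"translation":[0,0,0],"twist":0,"gripper":0.6}]'
python3 - <<'E'
from h import *
from scipy.optimize import fsolve
go(P(0,-.012,.15),-8)
Q=np.array([-.02*C-.026*S,hh(-.02,.026)]);n=np.array([-S,C])
for th in(0,5,10,15,20,25):
    t=np.radians(th);x=np.array([np.cos(t),np.sin(t)]);z=np.array([-x[1],x[0]])
    f=lambda p:[(Q-p)@x+.02,(p+.02*x-.0487*z-[0,.048])@n-.0005]
    print(th,1e3*fsolve(f,[-.01,.1]))
E
```

```text
time_s: 17.25
ee_pos: [0.4944, 0.0558, 0.184]
ee_rot: [0.997, -0.069, -0.018, 0.004]
contact_force: [-0.1, -0.4, -2.9]
finger_gap: 0.0634
finger_force: 12.0
t 17.25 grasp r,y,h mm [-62.7505 220.7667 202.9484] yaw -7.97 F [-0.0713 -0.3956 -2.8521] gap 0.0634 ff 12.0 toolz [-0.0371 -0.0048 -0.9993] | twist 0.03 shift mm [ 64.6 232.3  53. ]
0 [ -9.1142 102.3278]
5 [-12.3386 100.8396]
10 [-15.1517  99.1014]
15 [-17.524   97.1303]
20 [-19.4188  94.9499]
25 [-20.7928  92.5903]
```

```bash

python3 -m inch '[{"translation":[0.01,0.035,0],"twist":0,"gripper":0.6},{"translation":[0.01,0.04,0],"twist":0,"gripper":0.6},{"translation":[0.01,0.04,0],"twist":0,"gripper":0.6},{"translation":[0.01,0.04,0],"twist":0,"gripper":0.6},{"translation":[0.01,0.04,0],"twist":0,"gripper":0.6},{"translation":[0.0125,0.037,0],"twist":0,"gripper":0.6},{"translation":[0,0,0.02],"twist":0,"gripper":0.6},{"translation":[0,0,0.03],"twist":0,"gripper":0.6}]' >/dev/null
python3 -m inch '[{"translation":[0,0,0],"twist":0,"gripper":0.6},{"translation":[0,0,0],"twist":0,"gripper":0.6}]'
python3 - <<'E'
from h import *
import cv2
go(P(-.002,-.012,.107),-8)
a=arm.get_image('scene')[100:280,290:440]; cv2.imwrite('pics/d6.png',cv2.resize(a,(500,600)))
E
```

```text
time_s: 18.5
ee_pos: [0.5227, -0.1831, 0.1352]
ee_rot: [0.997, -0.069, -0.018, 0.004]
contact_force: [0.8, -0.1, -2.5]
finger_gap: 0.064
finger_force: 12.0
t 18.5 grasp r,y,h mm [ -1.5183 -11.873  154.1745] yaw -7.91 F [ 0.7729 -0.0886 -2.528 ] gap 0.064 ff 12.0 toolz [-0.036  -0.0048 -0.9993] | twist 0.09 shift mm [ 1.2 -0.3 47.2]
```

View pics/d6.png

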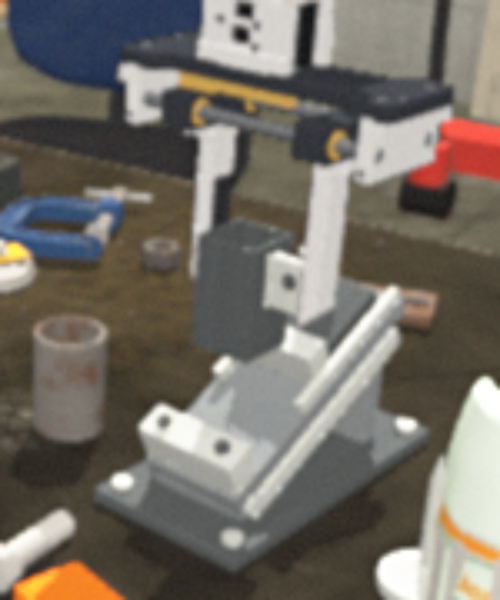

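The tube hangs upright in the hand over the seat. Its near bottom corners are at crop (196,346) and (250,358), and the tab faces the right-hand finger. I'll check the offset by ray.

```bash
python3 - <<'E'
from h import *
c,s=np.cos(YAW),np.sin(YAW)
for (u,v,h) in[(196,346,.1055),(250,358,.1055),(203,232,.1755),(240,222,.1755)]:
    q=ray('scene',290+u/3.333,100+v/3.333,h)-ORG;print(1e3*np.array([c*q[0]+s*q[1],-s*q[0]+c*q[1]]))
print('expected r -21.5,y 20 / r -21.5, y -20')
E
```

```text
[-22.7821  13.6347]
[-13.0312 -18.7077]
[-18.0946  17.1043]
[10.2884 11.9267]
expected r -21.5,y 20 / r -21.5, y -20
```

```bash

python3 -m inch '[{"translation":[0.001,0,0.02],"twist":0,"gripper":0.6},{"translation":[0,0,0.015],"twist":0,"gripper":0.6},{"translation":[0,0,0.008],"twist":0,"gripper":0.6},{"translation":[0,0,0.003],"twist":0,"gripper":0.6},{"translation":[0,0,0],"twist":0,"gripper":0.6},{"translation":[0,0,0],"twist":0,"gripper":0.6}]' 8
python3 -c "
from h import *
go(P(-.009,-.012,.103),-8)"
```

```text
time_s: 19.3
ee_pos: [0.5218, -0.1834, 0.0887]
ee_rot: [0.997, -0.07, -0.018, 0.004]
contact_force: [-0.2, 0.5, -2.9]
finger_gap: 0.0642
finger_force: 8.0
t 19.3 grasp r,y,h mm [ -2.3286 -12.2598 107.6943] yaw -8.03 F [-0.1788  0.513  -2.8786] gap 0.0642 ff 8.0 toolz [-0.036  -0.0046 -0.9993] | twist -0.03 shift mm [-6.5 -0.3  4.9]
```

```bash

python3 -m inch '[{"translation":[-0.0035,0,0.002],"twist":0,"gripper":0.6},{"translation":[-0.0033,0,0.0022],"twist":0,"gripper":0.6},{"translation":[0,0,0],"twist":0,"gripper":0.6}]'
python3 -m inch '[{"translation":[-0.003,0,0.0015],"twist":0,"gripper":0.6},{"translation":[0,0,0],"twist":0,"gripper":0.6}]'
python3 -m inch '[{"translation":[-0.003,0,0.0017],"twist":0,"gripper":0.6},{"translation":[0,0,0],"twist":0,"gripper":0.6}]'
python3 -c "
from h import *
go(P(-.0175,-.012,.0976),-8)"
```

```text
time_s: 19.68
ee_pos: [0.5153, -0.1826, 0.0848]
ee_rot: [0.997, -0.07, -0.017, 0.004]
contact_force: [3.4, -1.5, 3.0]
finger_gap: 0.0639
finger_force: 8.0
time_s: 19.92
ee_pos: [0.5118, -0.1821, 0.0831]
ee_rot: [0.997, -0.07, -0.018, 0.004]
contact_force: [4.6, -0.7, 3.1]
finger_gap: 0.0638
finger_force: 8.0
time_s: 20.18
ee_pos: [0.5081, -0.1815, 0.0811]
ee_rot: [0.997, -0.07, -0.019, 0.004]
contact_force: [2.3, -1.3, -0.2]
finger_gap: 0.064
finger_force: 8.0
t 20.18 grasp r,y,h mm [-16.1072 -12.2841 100.0666] yaw -8.04 F [ 2.3284 -1.2805 -0.1971] gap 0.064 ff 8.0 toolz [-0.0374 -0.0044 -0.9993] | twist -0.04 shift mm [-1.3 -0.3  2.5]
```

```bash

python3 -m inch '[{"translation":[-0.0013,0,0.0023],"twist":0,"gripper":0.6},{"translation":[0,0,0],"twist":0,"gripper":0.6}]'
python3 -m inch '[{"translation":[-0.0018,0,0.002],"twist":0,"gripper":0.6},{"translation":[0,0,0],"twist":0,"gripper":0.6}]'
python3 -m inch '[{"translation":[-0.0013,0,0.0023],"twist":0,"gripper":0.6},{"translation":[0,0,0],"twist":0,"gripper":0.6},{"translation":[0,0,0],"twist":0,"gripper":0.6}]'
python3 - <<'E'
from h import *
import cv2
go(P(-.0208,-.012,.0926),-8)
cv2.imwrite('pics/s7.png',arm.get_image('scene'))
E
```

```text
time_s: 20.42
ee_pos: [0.5069, -0.1813, 0.0788]
ee_rot: [0.997, -0.07, -0.018, 0.004]
contact_force: [2.8, -0.7, -0.3]
finger_gap: 0.0639
finger_force: 8.0
time_s: 20.68
ee_pos: [0.505, -0.1811, 0.0769]
ee_rot: [0.997, -0.07, -0.018, 0.004]
contact_force: [2.1, -0.9, -1.5]
finger_gap: 0.064
finger_force: 8.0
time_s: 21.05
ee_pos: [0.5036, -0.1809, 0.0747]
ee_rot: [0.997, -0.07, -0.019, 0.004]
contact_force: [-1.0, -0.4, -0.2]
finger_gap: 0.0639
finger_force: 8.0
t 21.05 grasp r,y,h mm [-20.7058 -12.3566  93.6562] yaw -8.03 F [-1.0007 -0.4236 -0.1551] gap 0.0639 ff 8.0 toolz [-0.0376 -0.0044 -0.9993] | twist -0.03 shift mm [-0.1 -0.4  1.1]
```

```bash

python3 -m inch '[{"translation":[0,0,0.0015],"twist":0,"gripper":0.6},{"translation":[0,0,0],"twist":0,"gripper":0.6},{"translation":[0,0,0],"twist":0,"gripper":0.6}]' 6
python3 -m inch '[{"translation":[0,0,0.0015],"twist":0,"gripper":0.6},{"translation":[0,0,0],"twist":0,"gripper":0.6},{"translation":[0,0,0],"twist":0,"gripper":0.6}]' 4
python3 - <<'E'
from h import *
go(P(-.0208,-.012,.0926),-8)
E
```

```text
time_s: 21.48
ee_pos: [0.5035, -0.1811, 0.0733]
ee_rot: [0.997, -0.07, -0.019, 0.004]
contact_force: [-5.0, 0.5, 3.8]
finger_gap: 0.064
finger_force: 6.0
time_s: 21.85
ee_pos: [0.5038, -0.1811, 0.0718]
ee_rot: [0.997, -0.07, -0.018, 0.004]
contact_force: [-2.8, -1.8, 1.7]
finger_gap: 0.0637
finger_force: 4.0
t 21.85 grasp r,y,h mm [-20.445  -12.4637  90.8078] yaw -8.03 F [-2.7921 -1.8228  1.668 ] gap 0.0637 ff 4.0 toolz [-0.0368 -0.0047 -0.9993] | twist -0.03 shift mm [-0.4 -0.4 -1.8]
```

```bash

python3 -m inch '[{"translation":[0,0,0],"twist":0,"gripper":0.72},{"translation":[0,0,0],"twist":0,"gripper":0.76},{"translation":[0,0,0],"twist":0,"gripper":0.8},{"translation":[0,0,0],"twist":0,"gripper":0.85},{"translation":[0,0,-0.02],"twist":0,"gripper":0.85},{"translation":[0,0,-0.03],"twist":0,"gripper":0.85},{"translation":[0,0,-0.04],"twist":0,"gripper":0.85},{"translation":[0,0,0],"twist":0,"gripper":0.85}]'
python3 - <<'E'
from h import *
import cv2
go(P(.0753,0,.132),-8)
a=arm.get_image('scene');cv2.imwrite('pics/s8.png',a);cv2.imwrite('pics/t8.png',arm.get_image('top'))
# expected pixel outline of seated tube, for comparing brightness
c=arm.calibration('scene');K=np.array(c['K']);Ti=np.linalg.inv(np.array(c['T']))
def px(p): q=K@(Ti@[*p,1])[:3];return q[:2]/q[2]
for b in[(-.02,.02,.07),(-.02,-.02,.07),(.02,-.02,.07),(.02,.02,.07),(-.02,.02,.028),(-.02,-.02,.028),(0,-.044,.064),(0,-.044,.032)]: print(b,px(bed(*b)))
g=cv2.cvtColor(a,cv2.COLOR_BGR2GRAY);hsv=cv2.cvtColor(a,cv2.COLOR_BGR2HSV)
for v in range(192,236,2): print(v,' '.join('%3d'%k for k in g[v,330:385]))
E
```

```text
time_s: 22.85
ee_pos: [0.5087, -0.181, 0.1643]
ee_rot: [0.997, -0.07, -0.016, 0.004]
contact_force: [0.4, 1.1, -0.7]
finger_gap: 0.08
finger_force: 0.0
t 22.85 grasp r,y,h mm [-15.7588 -11.702  183.3043] yaw -8.03 F [ 0.4213  1.069  -0.6525] gap 0.08 ff 0.0 toolz [-0.0322 -0.0052 -0.9995] | twist -0.03 shift mm [ 92.6 -12.2  48.3]
(-0.02, 0.02, 0.07) [338.1789 207.91  ]
(-0.02, -0.02, 0.07) [354.484  214.5879]
(0.02, -0.02, 0.07) [366.567  200.6734]
(0.02, 0.02, 0.07) [350.2418 194.5406]
(-0.02, 0.02, 0.028) [342.998  222.0793]
(-0.02, -0.02, 0.028) [358.8905 228.952 ]
(0, -0.044, 0.064) [371.4382 213.7332]
(0, -0.044, 0.032) [374.3865 224.8183]
192  84  83  81  82  82  83  80  81  78  81  80  81  78  80  81  79  77  83  77  78  78  76  81  81  82  82  85  84  81  89  82  83  82  79  74  74  73  68  88 161 236 254 240 186 137 119 121 124 124 123 124 121 110  99  96
194  82  80  79  81  77  75  73  73  76  76  80  81  86  84  83  88  88  85  84  82  86  88  86  84  84  83  79  82  79  76  76  74  70  86 155 222 222 200 237 252 243 201 141 116 117 120 122 121 122 123 121 112 101  97  9
[... 3781 characters left out ...]
 143 130 124 144 173 211 217
230  60  85 143 171 188 204 218 221 224 238 242 234 224 221 221 222 222 222 222 222 220 220 220 222 225 221 208 195 173 137 110  90  78  78  77  79  78  82  99 127 145 152 149 150 151 151 142 132 123 128 165 208 218 209 193
232  59  64  94 138 155 157 160 164 176 203 225 231 226 223 221 223 222 223 222 223 222 224 225 220 191 155 135 143 176 208 214 204 193 169 135  97  88 113 135 147 149 153 153 149 148 140 124 124 154 199 225 213 196 191 185
234  59  58  62 105 145 156 157 154 155 159 163 161 170 184 198 210 219 221 224 221 224 224 225 213 155 101  87  89 125 198 223 223 225 225 208 157 134 144 151 146 156 177 175 151 131 119 135 176 215 216 203 192 187 172 134
```

The rim edges in the image match the expected seated outline within about 1 px, so the weldment is seated with its tab to the right. Next I close the jaw.

```bash

python3 -m inch '[{"translation":[0.025,-0.004,0],"twist":0,"gripper":0.85},{"translation":[0.025,-0.004,0],"twist":0,"gripper":0.45},{"translation":[0.025,-0.004,0],"twist":0,"gripper":0.45},{"translation":[0.0176,0,0],"twist":0,"gripper":0.45},{"translation":[0,0,0],"twist":0,"gripper":0.45},{"translation":[0,0,0],"twist":0,"gripper":0.45}]'
python3 - <<'E'
from h import *
go(P(.0753,0,.132),-8)
E
```

```text
time_s: 23.7
ee_pos: [0.5995, -0.1817, 0.1576]
ee_rot: [0.997, -0.07, -0.019, 0.004]
contact_force: [0.2, -0.7, 0.3]
finger_gap: 0.0422
finger_force: 0.0
t 23.7 grasp r,y,h mm [ 74.4271   0.2094 176.6088] yaw -8.06 F [ 0.1973 -0.695   0.2517] gap 0.0422 ff 0.0 toolz [-0.0381 -0.0043 -0.9993] | twist -0.06 shift mm [ 2.5 -0.2 44.5]
```

```bash

python3 -m inch '[{"translation":[0.0025,0,0.015],"twist":0,"gripper":0.45},{"translation":[0,0,0.015],"twist":0,"gripper":0.45},{"translation":[0,0,0.0145],"twist":0,"gripper":0.45},{"translation":[0,0,0],"twist":0,"gripper":0.45},{"translation":[0,0,0],"twist":0,"gripper":0.0},{"translation":[0,0,0],"twist":0,"gripper":0.0},{"translation":[0,0,0],"twist":0,"gripper":0.0},{"translation":[0,0,0],"twist":0,"gripper":0.0}]' 30
python3 - <<'E'
from h import *
go(P(.0490,0,.1195),-8)
E
```

```text
time_s: 24.7
ee_pos: [0.6015, -0.1826, 0.1142]
ee_rot: [0.997, -0.07, -0.018, 0.004]
contact_force: [-0.1, -2.4, 2.4]
finger_gap: 0.0154
finger_force: 30.0
t 24.7 grasp r,y,h mm [ 76.4932  -0.3743 133.237 ] yaw -8.05 F [-0.1241 -2.4132  2.4304] gap 0.0154 ff 30.0 toolz [-0.036  -0.005  -0.9993] | twist -0.05 shift mm [-27.   -0.5  14.7]
```

```bash

python3 -m inch '[{"translation":[-0.0053,0,0.0027],"twist":0,"gripper":0.0},{"translation":[-0.0053,0,0.0028],"twist":0,"gripper":0.0},{"translation":[-0.0053,0,0.0027],"twist":0,"gripper":0.0},{"translation":[-0.0054,0,0.0028],"twist":0,"gripper":0.0},{"translation":[0,0,0],"twist":0,"gripper":0.0}]'
python3 -m inch '[{"translation":[-0.0018,0,0.0009],"twist":0,"gripper":0.0},{"translation":[0,0,0],"twist":0,"gripper":0.0}]'
python3 -m inch '[{"translation":[-0.0018,0,0.0009],"twist":0,"gripper":0.0},{"translation":[0,0,0],"twist":0,"gripper":0.0}]'
python3 - <<'E'
from h import *
go(P(.0490,0,.1195),-8)
E
```

```text
time_s: 25.32
ee_pos: [0.579, -0.1793, 0.1036]
ee_rot: [0.997, -0.07, -0.019, 0.003]
contact_force: [-5.1, -2.0, 5.2]
finger_gap: 0.0157
finger_force: 30.0
time_s: 25.58
ee_pos: [0.578, -0.1791, 0.1031]
ee_rot: [0.997, -0.07, -0.018, 0.004]
contact_force: [-2.2, -0.6, 7.6]
finger_gap: 0.0161
finger_force: 30.0
time_s: 25.82
ee_pos: [0.5762, -0.1788, 0.1023]
ee_rot: [0.997, -0.07, -0.018, 0.004]
contact_force: [-2.2, -1.1, 6.2]
finger_gap: 0.0153
finger_force: 30.0
t 25.82 grasp r,y,h mm [ 50.9519  -0.1728 121.2722] yaw -8.04 F [-2.1788 -1.0944  6.2231] gap 0.0153 ff 30.0 toolz [-0.0362 -0.0046 -0.9993] | twist -0.04 shift mm [-1.9 -0.2  1.8]
```

```bash

python3 -m inch '[{"translation":[-0.0013,0,0.0007],"twist":0,"gripper":0.0},{"translation":[0,0,0],"twist":0,"gripper":0.0}]'
python3 -m inch '[{"translation":[-0.0013,0,0.0007],"twist":0,"gripper":0.0},{"translation":[0,0,0],"twist":0,"gripper":0.0}]'
python3 -m inch '[{"translation":[-0.0013,0,0.0007],"twist":0,"gripper":0.0},{"translation":[0,0,0],"twist":0,"gripper":0.0}]'
python3 - <<'E'
from h import *
go(P(.0490,0,.1195),-8)
E
```

```text
time_s: 26.08
ee_pos: [0.5751, -0.1786, 0.1017]
ee_rot: [0.997, -0.07, -0.018, 0.004]
contact_force: [-1.6, -0.2, 8.5]
finger_gap: 0.0154
finger_force: 30.0
time_s: 26.32
ee_pos: [0.5747, -0.1786, 0.1015]
ee_rot: [0.997, -0.07, -0.017, 0.004]
contact_force: [2.7, -1.6, 9.4]
finger_gap: 0.0161
finger_force: 30.0
time_s: 26.58
ee_pos: [0.5747, -0.1786, 0.1015]
ee_rot: [0.997, -0.07, -0.015, 0.004]
contact_force: [8.1, -2.2, 12.1]
finger_gap: 0.0157
finger_force: 30.0
t 26.57 grasp r,y,h mm [ 49.2603  -0.13   120.5125] yaw -8.01 F [ 8.0545 -2.1612 12.1063] gap 0.0157 ff 30.0 toolz [-0.0313 -0.0057 -0.9995] | twist -0.01 shift mm [-0.2 -0.1  1. ]
```

```bash

python3 -m inch '[{"translation":[-0.0018,0,0.0009],"twist":0,"gripper":0.0},{"translation":[-0.0018,0,0.0009],"twist":0,"gripper":0.0},{"translation":[0,0,0],"twist":0,"gripper":0.0},{"translation":[0,0,0],"twist":0,"gripper":0.0}]'
python3 -m inch '[{"translation":[0,0,0],"twist":0,"gripper":0.45},{"translation":[0,0,0],"twist":0,"gripper":0.45},{"translation":[0,0,0],"twist":0,"gripper":0.45},{"translation":[0,0,-0.03],"twist":0,"gripper":0.45},{"translation":[0,0,-0.04],"twist":0,"gripper":0.45},{"translation":[0,0,-0.05],"twist":0,"gripper":0.45},{"translation":[0,0,-0.05],"twist":0,"gripper":0.45},{"translation":[0,0,-0.05],"twist":0,"gripper":0.45}]'
python3 -m inch '[{"translation":[0,-0.05,0],"twist":0,"gripper":0.45},{"translation":[0,-0.05,0],"twist":0,"gripper":0.45},{"translation":[0,-0.05,0],"twist":0,"gripper":0.45},{"translation":[0,-0.05,0],"twist":0,"gripper":0.45},{"translation":[0,-0.05,0],"twist":0,"gripper":0.45},{"translation":[0,-0.05,0],"twist":0,"gripper":0.45},{"translation":[0,0,0],"twist":0,"gripper":0.45}]'
python3 - <<'E'
from h import *
import cv2
a=arm.get_image('scene');t=arm.get_image('top');cv2.imwrite('pics/s9.png',a);cv2.imwrite('pics/t9.png',t)
def px(n,p):
    c=arm.calibration(n);q=np.array(c['K'])@(np.linalg.inv(np.array(c['T']))@[*p,1])[:3];return q[:2]/q[2]
for n in('scene','top'):
  for b in[(-.02,.02,.07),(-.02,-.02,.07),(.02,-.02,.07),(.02,.02,.07),(0,-.044,.064),(.02,.028,.026),(.02,-.028,.026),(-.042,.035,.026),(-.042,-.035,.026)]: print(n,b,px(n,bed(*b)))
for nm,im,o in(('scene',a,(192,236,330,385)),('top',t,(168,206,354,402))):
  g=cv2.cvtColor(im,cv2.COLOR_BGR2GRAY);print(nm)
  for v in range(o[0],o[1],2): print(v,' '.join('%3d'%k for k in g[v,o[2]:o[3]]))
E
```

```text
time_s: 27.08
ee_pos: [0.5742, -0.1785, 0.1015]
ee_rot: [0.998, -0.069, -0.012, 0.005]
contact_force: [22.4, -4.3, 17.3]
finger_gap: 0.0154
finger_force: 30.0
time_s: 28.08
ee_pos: [0.5764, -0.1766, 0.3196]
ee_rot: [0.997, -0.07, -0.018, 0.003]
contact_force: [-0.5, -0.6, -0.6]
finger_gap: 0.0421
finger_force: 0.0
time_s: 28.95
ee_pos: [0.6181, 0.1248, 0.3142]
ee_rot: [0.998, -0.067, -0.019, 0.003]
contact_force: [0.8, -1.4, -0.2]
finger_gap: 0.0423
finger_force: 0.0
scene (-0.02, 0.02, 0.07) [338.1789 207.91  ]
scene (-0.02, -0.02, 0.07) [354.484  214.5879]
scene (0.02, -0.02, 0.07) [366.567  200.6734]
scene (0.02, 0.02, 0.07) [350.2418 194.5406]
scene (0, -0.044, 0.064) [371.4382 213.7332]
scene (0.02, 0.028, 0.026) [351.703  208.2937]
scene (0.02, -0.028, 0.026) [373.9488 217.193 ]
scene (-0.042, 0.035, 0.026) [330.9531 227.638 ]
scene (-0.042, -0.035, 0.026) [358.7201 240.2196]
top (-0.02, 0.02, 0.07) [366.8435 195.1855]
top (-0.02, -0.02, 0.07) [387.531  198.4902]
top (0.02, -0.02, 0.07) [391.4671 178.1811]
top (0.02, 0.02, 0.07) [370.5353 174.8428]
top (0, -0.044, 0.064) [401.5
[... 8161 characters left out ...]
 242 241 242 244 246 250 252 255 235 101 103 111 107 255 251 242 246 226 116 116 121 126 126 103  63  62  64  61
200 167 174 174 111 100 103 117 117 152 238 255 255 255 255 255 246 241 240 240 240 240 239 238 239 239 239 240 244 255 117 109 109 100 231 246 244 255 149 111 117 124 127 133  82  64  62  64  62
202 167 173 175 120 118 122 120 123 124 121 119 120 116 111 106 106 100  99 119 119 195 214 255 255 255 255 247 245 244 249 253 255 249 243 241 244 255 137 117 122 124 125 130  74  62  61  61  63
204 169 170 171 174 124 121 120 125 124 125 123 124 119 119 121 122 121 121 118 117 118 120 119 117 117 113 112 109 101 102 116 124 207 222 255 255 179 118 118 123 127 124 132  66  58  60  56  79
```

The outlines in both views match the seated model within about 1 px: tube centred, tab pointing to the post, jaw face at x = 20 mm. The arm is clear, so I'm handing in.

```bash
python3 -c "
from workcell import arm
print(arm.close_job())"
```

```text
the job is handed in; nothing more can be done
None
```

The weldment is turned a quarter turn with its tab pointing right to the gauge post, seated flat and centred against the fixed jaw with the sliding jaw pushed fully up, and the job was handed in at about 29 s; the final checks were numerical (within about 1 px in both views), since all 10 picture views were used, and the bolt and pipe were not touched.

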